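# Find the loose leg bolt of a tabletop ironing board and hold its cap open

### The job

The bare ironing board lies face down on the laundry counter because its wide leg wobbles: swing that leg up and over until it clicks fully home in its end detent. Then tap down on the closed flip caps of the three bolts at its foot until you find the loose bolt, the one that gives, and lift that bolt's cap right up to about upright, leaving the other two caps shut and the leg locked out. Finish while still holding the cap up (it springs shut if let go) so that a colleague can get a spanner in, and leave everything else lying around undisturbed.

Things in the scene. Friction and masses are not known exactly. Their poses are not given: they have to be found in the camera images.
- board: Bare ironing board, grey sheet, white rim, face down, fixed. Width 318 mm (its x, pointing away from the robot at yaw 0), length along y: square end y +312 (robot's left), round nose y -349. Origin on the counter, z up. Sheet top z 22, rim 26; steel plate x -125..125, y 78..262, top z 26. A narrow nose leg, fixed folded, fills y -290..-110 up to z 52: leave it.
- leg (a joint): Wide black U leg: 0 = folded flat towards the nose; grows as its bar is lifted and swung over to the square end; starts 0 to 0.3 rad. Its 0.2 kg and the stiff hinge take about 3 N at the bar, and it stays where left. End stop 1.80 (13 deg past upright). A sprung detent resists from 1.3 to 1.55 rad (up to about 8 N more at the bar), then helps the leg on to the stop and keeps it there.
- leg_hinge (a point): Middle of the leg's hinge axis (along board x), at board x 0, y 190, z 64 mm; fixed to the board, axes as the board's. Hinge lugs at board x -105 and 105, up to z 72; detent housing at x 55..85, y 229..255, up to z 74.
- leg_bar (a point): Centre of the leg's outer cross bar, 170 mm from the hinge axis, moves with the leg. Round tube along board x, 14 mm thick (with thin rubber sleeves), free over 180 mm between side tubes at board x -105 and 105. A 10 mm cross rod 80 mm from the hinge lies just over the bolt caps while the leg is folded.
- near_cap (a point): Middle of the closed cap on the bolt nearest the robot: at board x -75, y 110, z 51.5 mm (cap tops lie within 1.5 mm of this height). Fixed to the board, axes as the board's; does not move with the cap. Each cap is a white plastic flip cover, 26 mm wide along x with flat sides to pinch, 15 mm deep, its underside 9 to 12 mm above the plate; the top reaches from y 85 to 130.
- mid_cap (a point): The same for the middle bolt, at board x 0. Each cap's hinge axis runs along board x, 18 mm from this point towards +y (the leg side) and 13.5 mm below the cap's top; the free -y edge, whose foremost 7 mm is an overhanging lip, swings up and over towards the leg, 1.8 rad at most.
- far_cap (a point): The same for the bolt farthest from the robot, at board x 75. All three caps and bolts look alike. A light spring shuts each cap: 0.3 to 0.7 N at the free edge.
- loose_bolt (a joint): How far the loose bolt is pressed down (m): 0 at rest, 0.004 = fully down on a hard stop. It gives from about 1.5 N, is fully down at 4 N and springs back; its closed cap goes down with it. It may be at any of the three places, drawn anew each time; the other two bolts do not give.
- loose_cap (a joint): Opening angle of the loose bolt's cap, 0 = shut, 1.57 = upright.
- tight_a_cap (a joint): Opening angle of the cap of one tight bolt (place unknown), 0 = shut.
- tight_b_cap (a joint): Opening angle of the cap of the other tight bolt (place unknown), 0 = shut.
- spanner: Bystander: steel spanner, 150 x 27 x 7 mm, lying on the board between the two legs' bars. Origin under its centre.
- washer: Bystander: brass packing washer, 26 mm across, 6 mm thick, lying on the board near its edge on the robot's side. Origin under its centre.
- iron: Bystander: steam iron, 270 x 115 x 136 mm, flat on its sole at the front right. Origin under its middle.
- detergent: Bystander: white detergent bottle, 84 mm across, 210 mm high, at the right, beyond the board's nose. Origin under its centre.
- scoop: Bystander: blue measuring mug, 72 mm across, 70 mm high, in front of the board, near the robot. Origin under its centre.
- peg_jar: Bystander: amber jar with wooden lid, 90 mm across, 120 mm high, at the left. Origin under its centre.
- brush: Bystander: laundry brush lying at the front left. Origin under its middle.

How it is judged:
On the way, in this order (a step that is already met when the one before it is completed fails the run):
1. the wide leg is swung out into its end detent (value of joint leg above 1.7 rad), for 0.2 s.
2. the loose bolt is found: pressed down by a tap on its shut cap (value of joint loose_bolt above 0.0025 m and value of joint loose_cap below 0.15 rad and value of joint leg above 1.7 rad), for 0.02 s.
At the end, for the whole second after the job is handed in: the loose bolt's cap is held still at more than 1.1 rad (63 deg) open by the fingers, which are in contact (over 0.2 N); the other two caps are shut (under 0.15 rad); the leg is in its end detent (over 1.7 rad) (value of joint loose_cap above 1.1 rad and velocity of joint loose_cap between -0.2 and 0.2 rad/s and contact force between the fingers and anything else above 0.2 N and value of joint each of tight_a_cap, tight_b_cap below 0.15 rad and value of joint leg above 1.7 rad); the arm keeps its last pose, push and grip.
It fails at once if the cap of a tight bolt is opened (value of joint any of tight_a_cap, tight_b_cap above 0.35 rad).
It fails at once if a bystander is pushed 30 mm or more away, or tipped (distance of any of spanner, washer, iron, detergent, scoop, peg_jar, brush from where it was at the start of the episode above 0.03 m or angle between any of detergent, peg_jar, scoop's own z axis and vertical above 0.5 rad).
It also fails if it takes over 67 s, if anything falls off the work surface, if the arm or the gripper's body presses on something with over 40 N, if the wrist force passes 120 N, or if a joint passes its speed limit or range.

### The arm

A 6-joint arm with a two-finger parallel gripper is mounted at the origin on the work surface. World frame = base frame: x ahead of the robot, y to its left, z up, the work surface at z = 0. Lengths are in m, angles in rad, forces in N, time in s.
With the tool pointing down it reaches from about 0.375 to 0.975 m from the base axis. Payload 3.8 kg.
Tool frame: the origin (TCP) lies midway between the tips of the shut fingers; the grasp point (between the pads) lies r.grip_depth behind it (r.grip_depth is the distance from the TCP to the grasp point, in m); z points along the fingers, y is the line along which they close (so a half turn about z gives the same grasp; the last joint's range is limited). The gripper opens to 85 mm and grips with 20 to 120 N. Pads are 22 mm wide; open, the fingers measure 114 mm over their backs; the gripper's body (76 mm by 85 mm) begins 54 mm behind the grasp point. The pads swing forward as they close: fully open they stand 13 mm farther back than shut.
Start: joints at [1.262, 0.264, 1.604, -0, 1.274, -0.037], TCP at [0.181, 0.65, 0.231] pointing down, gripper open.
Joint ranges: [-2.63, 2.63], [-0.94, 2.18], [0.31, 2.57], [-1.31, 4.45], [0, 2.66], [-2.55, 2.55]. Speed limits (rad/s): [2.57, 2.57, 3.14, 3.14, 3.14, 3.14].

### API

Orientations are given as a unit quaternion [w, x, y, z].
In Python, from cell import r gives the robot as it stands.
- The arm moves only by the tool play_rows, never from a script. Its argument "increments" is one flat list of numbers, 7 for each row, row after row: the shift along the tool's x, y, z in mm, then the turn, a rotation vector about the tool's x, y, z in degrees, then the opening, from -1 (shut) to 1 (fully open). In form: [x, y, z, ax, ay, az, gripper, x, y, z, ax, ay, az, gripper, ...]. A call has 1 to 20 rows; each row shifts and turns the commanded pose from where the row before left it, along the tool's axes as they then stand; what a row does not reach is not made up. A row lasts 1/8 s, in which the tool goes at most 62.5 mm and 10.7 degrees, less where a joint would pass 70% of its speed; a pose out of reach is approached as far as the arm can. A call is refused whole if a number of a shift passes 62.5 or a number of a turn 10.7, either way. A call with a gripper value outside its range is refused whole. The fingers move at their own pace and stop on an object; "grip_force" is the grip in N (left out, the last holds). Time passes only in rows, so rows that do not move let the fingers close. It gives the time, the measured TCP pose, the force, the opening and the grip force at its end, in the units of the state.
- r.get_obs(): the state, without advancing time (a new reading comes with each control period).
- r.capture(name): name is "scene" or "side" or "wrist"; returns (picture, depth): 480x640x3 uint8, red, green, blue; 480x640 float32, m along the optical axis (not along the pixel's ray), 0 where there is no reading.
- r.camera_info(name): a dict with "fx", "fy", "cx", "cy" (pixels), "eye" and "attitude" of the camera in the world. Camera axes: x right, y up, looking along -z (the intrinsics and any distortion apply to the point x, -y, -z); pixel columns grow to the right and rows downward; lengths in m; the calibration is good to about 2 mm. A picture is of the moment at which its call begins: read the wrist's pose just before it. camera_info takes no time and is no camera call; for the wrist camera it gives the pose at the moment of the call.
- r.close_job(): hands the job in; it is judged then, once.
The state is a dict: "clock": time; "joints": joint angles; "qd": joint speeds; "tau": joint torques, N m; "position": TCP position; "ee_rot": TCP orientation; "wrist_force": force on the tool from outside, world axes, zero at the start; "wrist_torque": the same for the moment, N m; "width": finger opening in m; "grasp_force": force on a finger pad.
Only numpy, scipy, OpenCV 4.12 (cv2) and the standard library are available. Lean on these libraries where they do the work, as an engineer would, in place of code of your own. Each camera call takes 0.05 s, during which the arm holds its last target. There are 200 camera calls.

## Working session

There is one attempt and no reset: what is moved stays moved. The work goes in short steps, Python scripts to look and compute and a tool call to move; the robot and the scene stay as the last step left them, time stands still between calls to the robot, and variables do not carry over. Pictures are saved under pics/ and viewed, at most 10 in all, crops included, and the job is handed in when it is done.

Besides the shell and the picture viewer there is one more tool, called after "Request:" by a JSON object that holds its "method" and its "body". play_rows: Moves the arm, as the interface text tells. Its arguments: {"type":"object","properties":{"increments":{"type":"array","items":{"type":"number"}},"grip_force":{"type":"number"}},"required":["increments"]}

```bash
ls; mkdir -p pics; python3 - <<'E'
from cell import r
import cv2,numpy as np
print(r.get_obs(), r.grip_depth)
ims=[]
for n in("scene","side"):
    p,d=r.capture(n); np.savez(n+".npz",p=p,d=d); print(n,r.camera_info(n))
    cv2.imwrite(f"pics/{n}0.png",p[:,:,::-1])
E
```

```text
pics
{'clock': 0.0, 'joints': array([ 1.26215561e+00,  2.64747908e-01,  1.60541799e+00, -4.20745517e-07,
        1.27372088e+00, -3.68889266e-02]), 'qd': array([-0.00237489,  0.00182144, -0.00048561, -0.00065695, -0.00038548,
        0.00030478]), 'tau': array([-2.34237588e-03, -5.15111482e+01, -3.67310071e+01, -3.50154605e-04,
        1.31124005e-02,  1.71231835e-05]), 'position': array([0.18094653, 0.64950514, 0.22994183]), 'ee_rot': array([-1.96989805e-04,  1.35458033e-01,  9.90782421e-01, -1.13002223e-03]), 'wrist_force': array([-0.74294462,  0.15322987, -0.31253909]), 'wrist_torque': array([ 0.03640119, -0.02682899, -0.03727968]), 'grasp_force': 0.0, 'width': 0.08528468662734463} 0.0187
scene {'fx': 500.1611981831339, 'fy': 500.1611981831339, 'cx': 321.2010376186835, 'cy': 237.60234878607523, 'eye': array([ 1.51587803, -0.50347581,  0.89819759]), 'attitude': array([0.74353555, 0.37826418, 0.25544869, 0.48868912])}
side {'fx': 492.80896682398344, 'fy': 492.80896682398344, 'cx': 327.3991069250392, 'cy': 237.29687349518733, 'eye': array([-0.09725259, -0.76094697,  1.16621782]), 'attitude': array([ 0.88999189,  0.31872638, -0.11898067, -0.30359765])}
```

View pics/scene0.png

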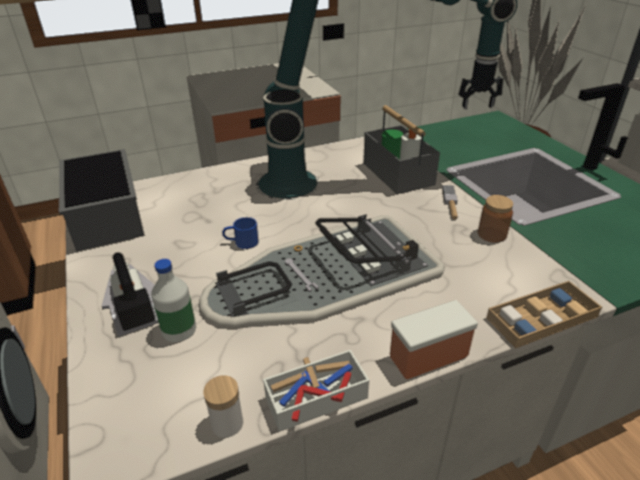

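View pics/side0.png

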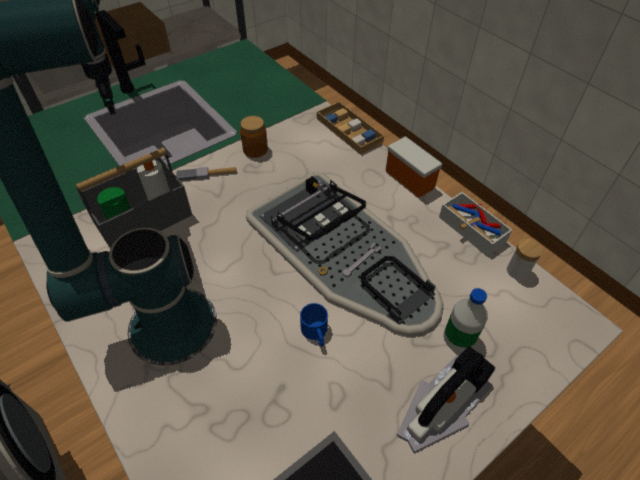

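The scene view shows the board centred near pixel (330,270), wide leg slightly raised at (370,250). The side view shows it at (345,250), with the spanner at (360,262), the washer at (322,270) and the three white caps at (325,217). I'll use depth to build a height map and fit the board to it.

```bash
cat > h.py <<'E'
import numpy as np,cv2
from scipy.spatial.transform import Rotation as R
def rot(q): return R.from_quat([q[1],q[2],q[3],q[0]])
def cloud(d,ci):
    v,u=np.mgrid[0:480,0:640]
    P=np.stack([(u-ci['cx'])/ci['fx']*d,-(v-ci['cy'])/ci['fy']*d,-d],-1)
    return P@rot(ci['attitude']).as_matrix().T+ci['eye']
def proj(P,ci):
    q=(np.asarray(P)-ci['eye'])@rot(ci['attitude']).as_matrix()
    return np.stack([ci['cx']+ci['fx']*q[...,0]/-q[...,2],ci['cy']-ci['fy']*q[...,1]/-q[...,2]],-1)
E
python3 - <<'E'
from h import *
from cell import r
pts=[];col=[]
for n in("scene","side"):
    z=np.load(n+".npz"); P=cloud(z['d'],r.camera_info(n)); m=z['d']>0
    Q=P[m]; C=z['p'][m]
    k=(abs(Q[:,2])<.012)&(Q[:,0]>.3)&(Q[:,0]<.9)&(abs(Q[:,1])<.5); print(n,'counter z',np.median(Q[k,2]))
    pts.append(Q);col.append(C)
for n,Q in zip(("scene","side"),pts):
    k=(Q[:,2]>.013)&(Q[:,2]<.2)&(Q[:,0]>.2)&(Q[:,0]<1.0)&(abs(Q[:,1])<.6)
    g=np.zeros((400,600),np.uint8) # 2mm; rows x, cols y
    i=((Q[k,0]-.2)/.002).astype(int).clip(0,399);j=((Q[k,1]+.6)/.002).astype(int).clip(0,599)
    g[i,j]=255; g=cv2.morphologyEx(g,cv2.MORPH_CLOSE,np.ones((5,5)))
    cs,_=cv2.findContours(g,cv2.RETR_EXTERNAL,cv2.CHAIN_APPROX_NONE)
    for c in sorted(cs,key=cv2.contourArea)[-4:]:
        rc=cv2.minAreaRect(c);b=cv2.boxPoints(rc)*.002+[-.6,.2]
        print(n,'size mm',np.array(rc[1])*2,'ang',rc[2],'ctr xy',(rc[0][1]*.002+.2,rc[0][0]*.002-.6));
        print((b[:,::-1]).round(3).tolist())
E
```

```text
scene counter z 0.0002710165048342983
side counter z 0.002333987258449799
scene size mm [174.88406372  85.23097992] ang 0.8069294095039368 ctr xy (0.894548828125, 0.018964172363281295)
[[0.936, -0.069], [0.851, -0.068], [0.853, 0.107], [0.938, 0.106]]
scene size mm [127.35337067 205.7779541 ] ang 86.49646759033203 ctr xy (0.8901613769531249, -0.2619696960449218)
[[0.833, -0.369], [0.82, -0.163], [0.947, -0.155], [0.96, -0.361]]
scene size mm [114. 268.] ang 90.0 ctr xy (0.899, 0.3480000000000001)
[[0.842, 0.214], [0.842, 0.482], [0.956, 0.482], [0.956, 0.214]]
scene size mm [320.36877441 660.29718018] ang 86.86363983154297 ctr xy (0.5272615661621094, -0.10427337646484369)
[[0.385, -0.443], [0.349, 0.217], [0.669, 0.234], [0.705, -0.425]]
side size mm [ 80. 268.] ang 0.0 ctr xy (0.41000000000000003, -0.5599999999999999)
[[0.544, -0.6], [0.276, -0.6], [0.276, -0.52], [0.544, -0.52]]
side size mm [124. 204.] ang 90.0 ctr xy (0.8900000000000001, -0.25999999999999995)
[[0.828, -0.362], [0.828, -0.158], [0.952, -0.158], [0.952, -0.362]]
side size mm [270. 126.] ang 0.0 ctr xy (0.899, 0.3490000000000001)
[[0.962, 0.214], [0.836, 0.214], [0.836, 0.484], [0.962, 0.484]]
side size mm [319.47955322 660.33331299] ang 86.90594482421875 ctr xy (0.5255593566894532, -0.10434820556640623)
[[0.384, -0.443], [0.348, 0.217], [0.667, 0.234], [0.703, -0.425]]
```

The board fits well: 320 x 660 mm, yaw 3.1°, origin about (0.5255, -0.086). Next come the leg angle and checks on caps, spanner and washer in the board frame.

```bash
cat >> h.py <<'E'
Y=np.deg2rad(3.1);O=np.array([.5256,-.0858,0])
B=R.from_euler('z',Y).as_matrix()
def tb(P): return (P-O)@B
def tw(p): return np.asarray(p)@B.T+O
E
python3 - <<'E'
from h import *
from cell import r
for n in("scene","side"):
    z=np.load(n+".npz"); P=cloud(z['d'],r.camera_info(n)); Q=tb(P)*1000; p=z['p'].astype(int)
    inb=(z['d']>0)&(abs(Q[...,0])<155)&(Q[...,1]>-100)&(Q[...,1]<300)
    dark=p.max(-1)<50
    k=inb&dark&(abs(Q[...,0])<90)&(Q[...,2]>40)&(Q[...,1]<100)
    q=Q[k]; print(n,'bar n',len(q),q.mean(0).round(1),q.min(0).round(1),q.max(0).round(1), np.percentile(q[:,2],[50,95]))
    yc,zc=np.median(q[:,1]),np.median(q[:,2]); print(' angle',np.arctan2(zc-64,190-yc), 'radius',np.hypot(zc-64,190-yc))
    w=inb&(p.min(-1)>130)&(Q[...,1]>60)&(Q[...,1]<150)&(Q[...,2]>42)&(Q[...,2]<60)&(abs(Q[...,0])<110)
    _,l,s,c=cv2.connectedComponentsWithStats(w.astype(np.uint8))
    for i in range(1,len(s)):
        if s[i,4]>15: q=Q[l==i]; print(' cap',s[i,4],q.min(0).round(),q.max(0).round(),np.median(q,0).round(1))
    h=cv2.cvtColor(z['p'],cv2.COLOR_RGB2HSV)
    br=(h[...,0]>12)&(h[...,0]<32)&(h[...,1]>90)&inb
    print(' washer',br.sum(),np.median(Q[br],0).round(1))
E
```

```text
scene bar n 222 [ 16.3  24.  117.7] [-90.   17.1 106.1] [ 89.2  35.8 123.3] [117.88727203 121.9506279 ]
 angle 0.31259336126321685 radius 175.22757418226604
 cap 43 [-91. 106.  47.] [-61. 129.  54.] [-74.3 117.9  50.6]
 cap 25 [-90.  85.  43.] [-61.  98.  55.] [-73.8  92.   50.1]
 cap 49 [-16. 106.  48.] [ 12. 129.  55.] [  0.4 118.   50.9]
 cap 30 [-16.  86.  48.] [15. 98. 55.] [ 0.4 91.7 51.8]
 cap 29 [59. 85. 47.] [89. 97. 54.] [76.1 90.8 50.6]
 cap 31 [ 69. 108.  46.] [ 88. 132.  55.] [ 78.6 117.3  49.5]
 washer 63 [-97.3 -13.3  31.9]
side bar n 311 [ -4.4  24.9 119.2] [-89.7  16.3  41.5] [ 89.3  91.1 127.6] [119.59014869 124.579901  ]
 angle 0.3237525315366153 radius 174.74234566949812
 cap 33 [ 64. 111.  48.] [ 89. 128.  59.] [ 74.  119.4  53.7]
 cap 19 [62. 86. 48.] [ 86. 102.  56.] [75.8 93.5 52.1]
 cap 36 [-12. 109.  48.] [ 13. 131.  59.] [  0.8 121.1  53.5]
 cap 19 [-12.  88.  51.] [13. 98. 58.] [-0.7 93.6 53.6]
 washer 98 [-100.2   -8.4   33.9]
```

```bash
python3 - <<'E'
from h import *
z=np.load("side.npz"); z2=np.load("scene.npz")
a=cv2.resize(z['p'][165:340,235:455],None,fx=3.3,fy=3.3,interpolation=cv2.INTER_CUBIC)
cv2.imwrite("pics/c1.png",a[:,:,::-1])
E
```

```text
(no output)
```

View pics/c1.png

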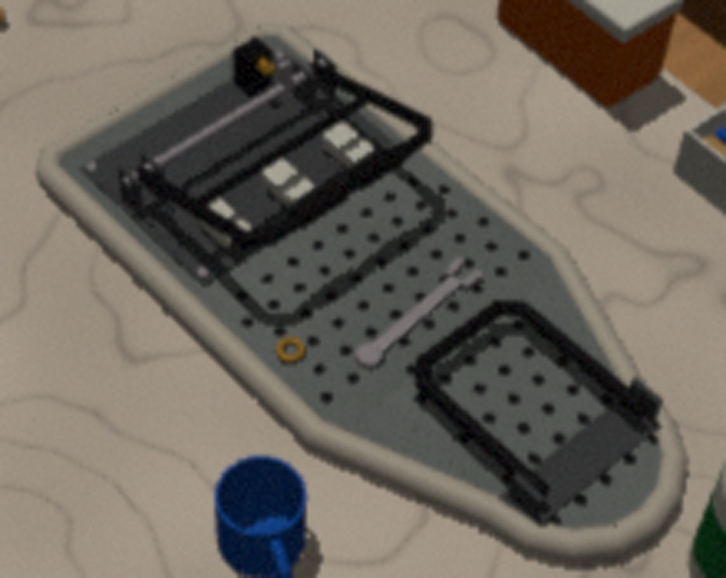

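The crop shows the leg raised slightly (angle about 0.3), the bar at crop (330,195), the caps at (230,215), (288,180) and (348,142), the washer at (290,348) and the spanner between (370,355) and (470,275). My plan is to grip the bar from above and carry it along its arc. First I need to check the height of obstacles on the way there.

```bash
cat >> h.py <<'E'
def plan(o,p,ydir=None,tilt=0,Rt=None):
    """delta (tool frame) from obs pose to world TCP p; tool y -> ydir (world), then tilted"""
    Rc=rot(o['ee_rot']).as_matrix()
    if Rt is None: Rt=Rc
    print('  shift mm',(Rc.T@(p-o['position'])*1000).round(1),' turn deg',np.rad2deg(R.from_matrix(Rc.T@Rt).as_rotvec()).round(1))
def down(yd):
    z=np.array([0,0,-1.]);y=np.array(yd,float);y/=np.linalg.norm(y);return np.stack([np.cross(y,z),y,z],1)
E
python3 - <<'E'
from h import *
from cell import r
z=np.load("scene.npz");Q=cloud(z['d'],r.camera_info("scene"))[z['d']>0]
z=np.load("side.npz");Q=np.vstack([Q,cloud(z['d'],r.camera_info("side"))[z['d']>0]])
for x in np.arange(.15,.75,.1):
  print(round(x,2),[int(1000*np.percentile(Q[k,2],99)) if (k:=(abs(Q[:,0]-x)<.05)&(abs(Q[:,1]-y)<.05)&(Q[:,2]<.6)).sum()>5 else -1 for y in np.arange(-.1,.75,.1)])
o=r.get_obs(); print(tw([0,.0276,.114]))
p=tw([0,.0276,0]);p[2]=.2
plan(o,p,Rt=down(B[:,1]))
plan(o,np.array([.45,.45,.3]))
E
```

```text
0.15 [6, 264, 7, 7, 132, 225, 598, 569, 346]
0.25 [7, 7, 7, 7, 131, 222, 132, 598, 595]
0.35 [30, 31, 73, 31, 7, 24, 25, 10, -1]
0.45 [123, 112, 82, 32, 7, 23, 8, 11, -1]
0.55 [123, 94, 87, 77, 7, 123, 126, 10, 10]
0.65 [117, 116, 85, 32, 8, 68, 93, 7, 8]
[ 0.52410742 -0.05824039  0.114     ]
  shift mm [-520.5 -589.6   31.3]  turn deg [ -0.1  -0.  -18.7]
  shift mm [-312.7 -120.1  -69.7]  turn deg [0. 0. 0.]
```

Request:
{"method": "play_rows", "body": {"increments": [-45,-10,-13,0,0,0,1,-45,-10,-13,0,0,0,1,-45,-10,-13,0,0,0,1,-45,-10,-13,0,0,0,1,-45,-10,-13,0,0,0,1,-45,-10,-13,0,0,0,1,-21,-44,5,0,0,0,1,-21,-44,5,0,0,0,1,-21,-44,5,0,0,0,1,-21,-44,5,0,0,0,1,-21,-44,9,0,0,0,1,-21,-44,9,0,0,0,1,-21,-44,12,0,0,0,1,-21,-44,12,0,0,0,1,-21,-44,12,0,0,-4.7,1,-21,-44,12,0,0,-4.7,1,-21,-44,12,0,0,-4.7,1,-21,-44,12,0,0,-4.7,1,0,0,0,0,0,0,1,0,0,0,0,0,0,1]}}

```text
clock: 2.6
position: [0.5487, -0.0497, 0.1988]
ee_rot: [-0.001, -0.027, 1.0, 0.0]
wrist_force: [1.0, 0.8, 0.3]
width: 0.0857
grasp_force: 0.0
```

```bash
python3 - <<'E'
from h import *
from cell import r
o=r.get_obs();print(o['clock'],o['joints'].round(2),o['position'],o['wrist_force'].round(2))
p=tw([0,.0276,0]);p[2]=.2
plan(o,p,Rt=down(B[:,1]))
ci=r.camera_info("wrist");p,d=r.capture("wrist")
Q=tb(cloud(d,ci))*1000
k=(d>0)&(abs(Q[...,0])<80)&(p.max(-1)<60)&(Q[...,2]>85)&(Q[...,2]<130)&(Q[...,1]<80)
q=Q[k];print(len(q),q.mean(0),np.percentile(q,[5,50,95],axis=0).round(1))
cv2.imwrite("pics/w1.png",p[:,:,::-1])
E
```

```text
2.6 [-0.14  0.05  1.91  0.    1.18 -1.76] [ 0.54874406 -0.04971879  0.19880658] [1.05 0.78 0.31]
  shift mm [25.1 -7.2 -1.2]  turn deg [ 0.  -0.1  0.1]
7954 [ -7.19871197  27.30692344 119.36895847] [[-72.2  19.7 115.8]
 [-12.4  27.4 119.5]
 [ 66.4  34.8 122.1]]
```

View pics/w1.png

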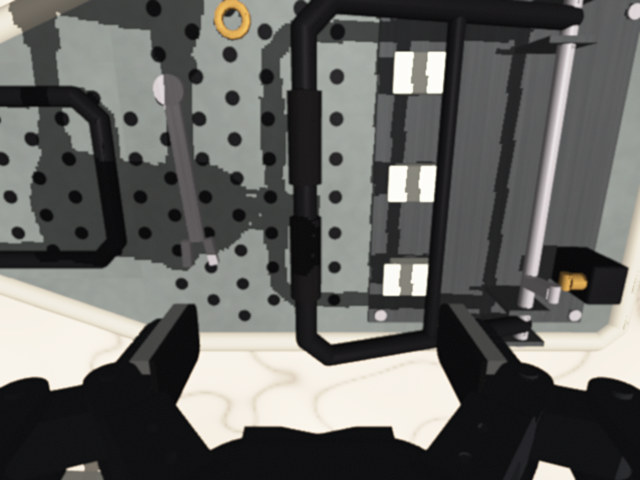

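The wrist view shows the bar at column 303 with sleeves around (305,140) and (305,245). In the board frame it is at y 27, top z 122, so the leg is at about 0.30 rad, as expected. Next I descend and grip it.

Request:
{"method": "play_rows", "body": {"increments": [12,-4,0,0,0,0,1,13,-3,10,0,0,0,1,0,0,25,0,0,0,1,0,0,25,0,0,0,1,0,0,25,0,0,0,1,0,0,19,0,0,0,1,0,0,0,0,0,0,1,0,0,0,0,0,0,-1,0,0,0,0,0,0,-1,0,0,0,0,0,0,-1,0,0,0,0,0,0,-1,0,0,0,0,0,0,-1,0,0,0,0,0,0,-1,0,0,0,0,0,0,-1], "grip_force": 35}}

```text
clock: 4.4
position: [0.5251, -0.0586, 0.0955]
ee_rot: [0.0, -0.028, 1.0, -0.0]
wrist_force: [1.4, -1.8, 0.3]
width: 0.0124
grasp_force: 34.1
```

Gripped: the width is 12.4 mm on the 14 mm sleeved bar. Next is the arc, first half.

Request:
{"method": "play_rows", "body": {"increments": [0,5.8,-16,0,0,0,-1,0,7.4,-15.3,0,0,0,-1,0,8.9,-14.5,0,0,0,-1,0,10.3,-13.5,0,0,0,-1,0,11.6,-12.5,0,0,0,-1,0,12.7,-11.2,0,0,0,-1,0,13.8,-9.8,0,0,0,-1]}}

```text
clock: 5.28
position: [0.5218, 0.0075, 0.1915]
ee_rot: [0.001, -0.029, 1.0, -0.005]
wrist_force: [-3.3, -8.9, 8.6]
width: 0.0125
grasp_force: 34.5
```

Request:
{"method": "play_rows", "body": {"increments": [0,14.8,-8.5,0,0,0,-1,0,15.5,-6.9,0,0,0,-1,0,16.1,-5.4,0,0,0,-1,0,16.6,-3.7,0,0,0,-1,0,16.9,-2.1,0,0,0,-1,0,17,0,0,0,0,-1,0,17,1.5,0,0,0,-1,0,17,3,0,0,0,-1,0,4,1,0,0,0,-1,0,0,0,0,0,0,-1,0,0,0,0,0,0,-1]}}

```text
clock: 6.65
position: [0.5144, 0.1433, 0.2122]
ee_rot: [0.002, -0.029, 1.0, -0.003]
wrist_force: [-1.9, -12.4, 13.5]
width: 0.0125
grasp_force: 39.4
```

```bash
python3 - <<'E'
from h import *
from cell import r
o=r.get_obs();print(o['clock'],(tb(o['position'])*1000).round(1),o['joints'].round(2),o['wrist_force'].round(2),o['width'])
p,d=r.capture("side");ci=r.camera_info("side");Q=tb(cloud(d,ci))*1000
k=(d>0)&(p.max(-1)<50)&(abs(Q[...,0])>50)&(abs(Q[...,0])<95)&(Q[...,2]>215)&(Q[...,2]<250)
q=Q[k];print(len(q),np.median(q,0))
cv2.imwrite("pics/s2.png",p[:,:,::-1])
E
```

```text
6.65 [  1.2 229.4 212.2] [ 0.23  0.01  1.93 -0.01  1.2  -1.4 ] [ -1.88 -12.41  13.48] 0.012461659433880761
103 [-56.37444704 225.00373286 236.6211399 ]
```

View pics/s2.png

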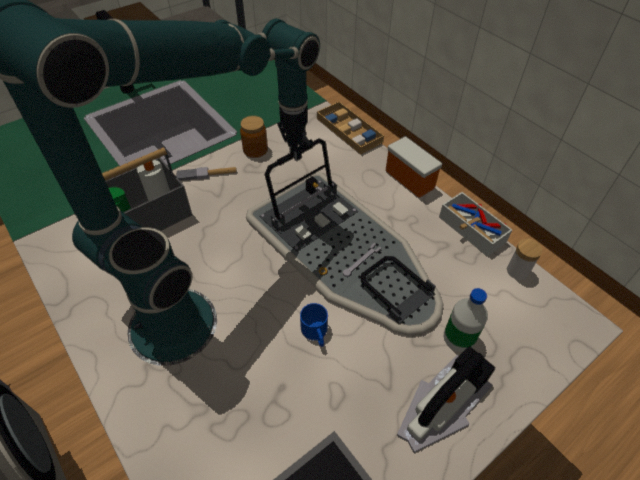

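The side view shows the leg upright and leaning back, with its bar at (300,150) and the gripper on it. The bar measures board y 229, z 231, so the leg is at its 1.8 rad stop. Next I release, rise, move over the near cap and turn the tool 90°.

Request:
{"method": "play_rows", "body": {"increments": [0,-2,-1,0,0,0,-0.3,0,0,0,0,0,0,0.2,0,0,0,0,0,0,0.2,0,0,-15,0,0,0,0.2,0,0,-30,0,0,0,0.2,0,0,-30,0,0,0,0.2,15,-24,0,0,0,0,-1,15,-24,0,0,0,0,-1,15,-24,0,0,0,0,-1,15,-24,0,0,0,0,-1,15,-24,0,0,0,10,-1,0,0,15,0,0,10,-1,0,0,15,0,0,10,-1,0,0,15,0,0,10,-1,0,0,15,0,0,10,-1,0,0,15,0,0,10,-1,0,0,15,0,0,10,-1,0,0,15,0,0,10,-1,0,0,15,0,0,10,-1,0,0,0,0,0,0,-1]}}

```text
clock: 9.2
position: [0.4444, 0.0209, 0.1648]
ee_rot: [-0.001, 0.686, 0.727, -0.001]
wrist_force: [-0.9, 1.1, 0.2]
width: -0.0002
grasp_force: 0.0
```

```bash
cat > st.py <<'E'
from h import *
from cell import r
o=r.get_obs();M=B.T@rot(o['ee_rot']).as_matrix()
print(round(o['clock'],2),'board TCP',(tb(o['position'])*1000).round(1),'J',o['joints'].round(2),'F(board)',(o['wrist_force']@B).round(2),'w',round(o['width']*1000,1),'gf',round(float(o['grasp_force']),1))
print('tool z in board',M[:,2].round(3),'tool y',M[:,1].round(3))
E
python3 st.py; python3 - <<'E'
from h import *
from cell import r
o=r.get_obs()
p=tw([-.075,.108,.09]); plan(o,p,Rt=down(B[:,0]))
ci=r.camera_info("wrist");p,d=r.capture("wrist");Q=tb(cloud(d,ci))*1000
w=(d>0)&(p.min(-1)>150)&(Q[...,1]>60)&(Q[...,1]<150)&(Q[...,2]>42)&(Q[...,2]<62)&(abs(Q[...,0])<110)
_,l,s,c=cv2.connectedComponentsWithStats(w.astype(np.uint8))
for i in range(1,len(s)):
    if s[i,4]>100: q=Q[l==i]; print(' cap',s[i,4],np.percentile(q,[2,50,98],axis=0).round(1).tolist())
cv2.imwrite("pics/w2.png",p[:,:,::-1])
E
```

```text
9.2 board TCP [-75.3 110.9 164.8] J [-0.01 -0.13  2.15  0.    1.12 -0.07] F(board) [-0.84  1.12  0.23] w -0.2 gf 0.0
tool z in board [-0.002  0.    -1.   ] tool y [ 1.     0.004 -0.002]
  shift mm [-2.9  0.4 74.8]  turn deg [-0.1 -0.   0.2]
 cap 2509 [[-87.2, 87.0, 50.1], [-74.7, 109.4, 51.5], [-62.5, 129.8, 52.9]]
 cap 2540 [[-12.4, 87.0, 51.1], [-0.2, 109.3, 52.5], [12.2, 130.0, 53.8]]
 cap 2514 [[62.5, 87.0, 50.3], [74.7, 109.1, 51.6], [87.1, 129.9, 53.0]]
```

View pics/w2.png

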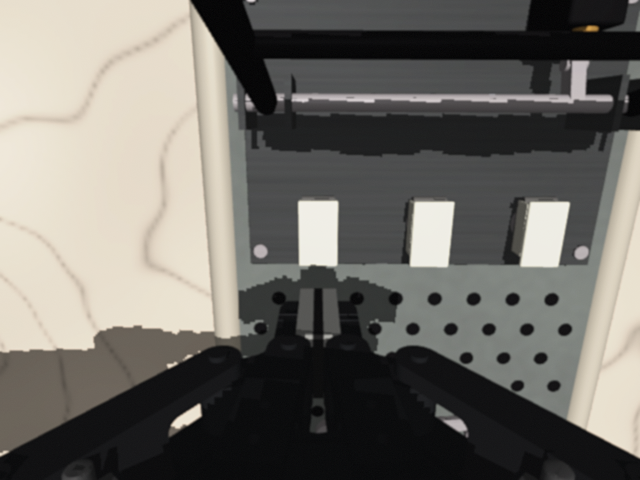

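The wrist view shows three shut caps at (318,232), (432,233) and (545,233). They measure x -75/0/75, with tops at 51.5/52.5/51.6 mm, which matches the spec. I'll tap the near cap first.

Request:
{"method": "play_rows", "body": {"increments": [-3,0,30,0,0,0,-1,0,0,40,0,0,0,-1,0,0,30,0,0,0,-1,0,0,8,0,0,0,-1,0,0,0,0,0,0,-1,0,0,0,0,0,0,-1]}}

```text
clock: 10.0
position: [0.447, 0.0177, 0.0589]
ee_rot: [0.001, 0.687, 0.727, 0.001]
wrist_force: [0.4, -0.4, -0.1]
width: -0.0004
grasp_force: 0.0
```

```bash
python3 st.py
```

```text
10.0 board TCP [-72.9 107.6  58.9] J [-0.02  0.01  2.24  0.    0.89 -0.07] F(board) [ 0.39 -0.46 -0.07] w -0.4 gf 0.0
tool z in board [ 0.003 -0.    -1.   ] tool y [1.    0.003 0.003]
```

Request:
{"method": "play_rows", "body": {"increments": [0,0,2,0,0,0,-1,0,0,1.5,0,0,0,-1,0,0,1.5,0,0,0,-1,0,0,1,0,0,0,-1,0,0,0,0,0,0,-1]}}

```text
clock: 10.62
position: [0.4451, 0.0177, 0.051]
ee_rot: [-0.0, 0.687, 0.727, -0.0]
wrist_force: [-0.3, 0.3, -0.1]
width: -0.0001
grasp_force: 0.0
```

```bash
python3 st.py
```

```text
10.62 board TCP [-74.8 107.7  51. ] J [-0.02  0.02  2.25  0.    0.87 -0.07] F(board) [-0.3   0.34 -0.09] w -0.1 gf 0.0
tool z in board [-0.  0. -1.] tool y [ 1.     0.002 -0.   ]
```

Request:
{"method": "play_rows", "body": {"increments": [0,0,1,0,0,0,-1,0,0,1,0,0,0,-1,0,0,0,0,0,0,-1]}}

```text
clock: 11.0
position: [0.4455, 0.0175, 0.0502]
ee_rot: [0.0, 0.687, 0.727, -0.0]
wrist_force: [-3.8, -0.5, 9.5]
width: 0.0001
grasp_force: 4.7
```

9.5 N at 50.2 mm with no give, so the near bolt is tight. Mid cap next.

Request:
{"method": "play_rows", "body": {"increments": [0,0,-13,0,0,0,-1,0,25,0,0,0,0,-1,0,25,0,0,0,0,-1,0,25,0,0,0,0,-1,0,0,3,0,0,0,-1,0,0,3,0,0,0,-1,0,0,2,0,0,0,-1,0,0,2,0,0,0,-1,0,0,1,0,0,0,-1,0,0,0,0,0,0,-1]}}

```text
clock: 12.25
position: [0.5199, 0.0219, 0.0512]
ee_rot: [-0.0, 0.687, 0.727, -0.0]
wrist_force: [0.0, 0.2, 1.1]
width: -0.0001
grasp_force: 0.7
```

Request:
{"method": "play_rows", "body": {"increments": [0,0,1,0,0,0,-1,0,0,1,0,0,0,-1,0,0,0,0,0,0,-1]}}

```text
clock: 12.62
position: [0.5203, 0.0219, 0.0493]
ee_rot: [0.0, 0.687, 0.727, 0.0]
wrist_force: [-0.4, 0.6, 2.5]
width: -0.0
grasp_force: 1.3
```

The mid cap gives. I'll press a little further to be sure it is past 2.5 mm.

Request:
{"method": "play_rows", "body": {"increments": [0,0,1,0,0,0,-1,0,0,1,0,0,0,-1,0,0,0.7,0,0,0,-1,0,0,0,0,0,0,-1]}}

```text
clock: 13.12
position: [0.5204, 0.0218, 0.0472]
ee_rot: [0.0, 0.687, 0.727, 0.0]
wrist_force: [-2.2, -1.0, 8.0]
width: -0.0
grasp_force: 3.9
```

The middle bolt is the loose one, fully down at 8 N. Next I retreat, open part way and pre-tilt the tool 35° about its own y.

Request:
{"method": "play_rows", "body": {"increments": [0,0,-20,0,0,0,-1,0,0,-30,0,0,0,-1,-15,0,-30,0,0,0,0,-15,0,-10,0,0,0,0,0,0,0,0,8.75,0,0,0,0,0,0,8.75,0,0,0,0,0,0,8.75,0,0,0,0,0,0,8.75,0,0,0,0,0,0,0,0,0]}}

```text
clock: 14.25
position: [0.5207, -0.0101, 0.1335]
ee_rot: [-0.22, 0.657, 0.691, 0.206]
wrist_force: [-0.8, 0.3, -0.9]
width: 0.0426
grasp_force: 0.0
```

```bash
python3 st.py; cat > pl.py <<'E'
import sys
from h import *
from cell import r
y,z,a=map(float,sys.argv[1:4]);o=r.get_obs()
Rt=down(B[:,0])@R.from_euler('y',a,degrees=True).as_matrix()
plan(o,tw([0,y/1000,z/1000]),Rt=Rt)
E
python3 pl.py 108.7 36 35
```

```text
14.25 board TCP [ -0.8  75.9 133.5] J [-0.42  0.22  1.97  0.56  1.3  -0.72] F(board) [-0.74  0.37 -0.85] w 42.6 gf 0.0
tool z in board [-0.003  0.575 -0.818] tool y [ 1.    -0.003 -0.005]
  shift mm [-29.2   1.2  98.6]  turn deg [-0.2 -0.1 -0.3]
```

Request:
{"method": "play_rows", "body": {"increments": [-15,1,10,0,0,0,0,-14,0,20,0,0,0,0,0,0,25,0,0,0,0,0,0,22,0,0,0,0,0,0,14,0,0,0,0,0,0,7,0,0,0,0,0,0,0,0,0,0,0,0,0,0,0,0,0]}}

```text
schema error: expected a multiple of 7 numbers
```

```bash
python3 st.py
```

```text
14.25 board TCP [ -0.8  75.9 133.5] J [-0.42  0.22  1.97  0.56  1.3  -0.72] F(board) [-0.74  0.37 -0.85] w 42.6 gf 0.0
tool z in board [-0.003  0.575 -0.818] tool y [ 1.    -0.003 -0.005]
```

Request:
{"method": "play_rows", "body": {"increments": [0,0,0,0,0,0,-1,0,0,0,0,0,0,-1,0,0,0,0,0,0,-1,0,0,0,0,0,0,-1,0,0,0,0,0,0,-1,0,0,0,0,0,0,-1], "grip_force": 20}}

```text
clock: 15.0
position: [0.5219, -0.0079, 0.1366]
ee_rot: [-0.218, 0.655, 0.693, 0.207]
wrist_force: [-0.3, -0.3, 0.0]
width: -0.0
grasp_force: 0.0
```

```bash
python3 st.py; python3 - <<'E'
import cv2
from cell import r
p,d=r.capture("wrist");cv2.imwrite("pics/w3.png",p[:,:,::-1])
E
```

```text
15.0 board TCP [  0.5  78.  136.6] J [-0.41  0.22  1.97  0.56  1.3  -0.72] F(board) [-0.29 -0.3   0.02] w -0.0 gf 0.0
tool z in board [-0.001  0.573 -0.819] tool y [1.    0.002 0.   ]
```

View pics/w3.png

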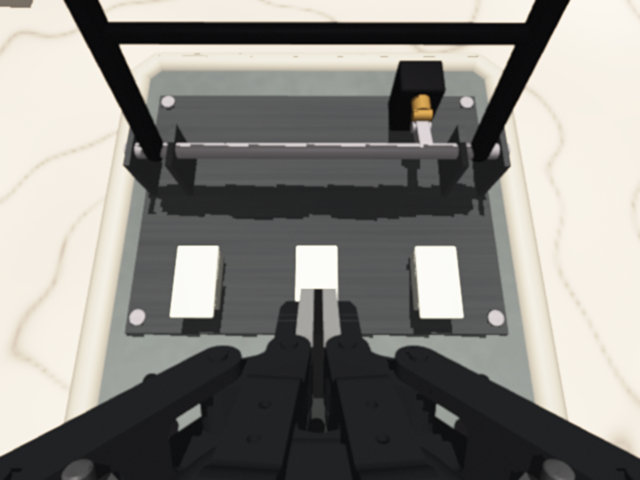

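That row list was malformed and refused, so the fingers only closed in free air. The view shows all three caps shut, with the middle one at (317,265) in line with the fingers. I'll reopen and approach.

Request:
{"method": "play_rows", "body": {"increments": [-16,0,0,0,0,0,0,-16,0,0,0,0,0,0,0,0,0,0,0,0,0,0,0,25,0,0,0,0,0,0,25,0,0,0,0,0,0,25,0,0,0,0,0,0,15,0,0,0,0,0,0,10,0,0,0,0,0,0,0,0,0,0,0]}}

```text
clock: 16.18
position: [0.5199, 0.0233, 0.0359]
ee_rot: [-0.219, 0.655, 0.693, 0.206]
wrist_force: [0.3, -0.8, 0.5]
width: 0.0433
grasp_force: 0.0
```

```bash
python3 st.py
```

```text
16.18 board TCP [  0.2 109.2  35.9] J [-0.36  0.34  2.04  0.62  1.12 -0.8 ] F(board) [ 0.23 -0.82  0.5 ] w 43.3 gf 0.0
tool z in board [-0.002  0.574 -0.819] tool y [ 1.     0.003 -0.001]
```

Request:
{"method": "play_rows", "body": {"increments": [0,0,0,0,0,0,-1,0,0,0,0,0,0,-1,0,0,0,0,0,0,-1,0,0,0,0,0,0,-1,0,0,0,0,0,0,-1], "grip_force": 20}}

```text
clock: 16.8
position: [0.5194, 0.0224, 0.0366]
ee_rot: [-0.219, 0.655, 0.693, 0.206]
wrist_force: [-3.6, -3.3, 0.8]
width: 0.0253
grasp_force: 26.3
```

```bash
python3 st.py; python3 - <<'E'
# tool-frame row shifts for TCP rotating about cap hinge (y128,z39) by -5 deg/row about tool y
import numpy as np
from h import *
from cell import r
o=r.get_obs();H=tw([tb(o['position'])[0],.128,.039])
Rc=rot(o['ee_rot']).as_matrix();v=Rc.T@(o['position']-H)
for s in (5,7.5,10):
    S=R.from_euler('y',-s,degrees=True).as_matrix()
    print(s,((S@v-v)*1000).round(2),(v*1000).round(1))
E
```

```text
16.8 board TCP [ -0.3 108.4  36.6] J [-0.37  0.34  2.04  0.62  1.12 -0.8 ] F(board) [-3.79 -3.14  0.79] w 25.3 gf 26.3
tool z in board [-0.002  0.573 -0.819] tool y [ 1.     0.003 -0.001]
5 [ 0.87 -0.   -1.49] [-17.5  -0.1  -9.3]
7.5 [ 1.36  0.   -2.2 ] [-17.5  -0.1  -9.3]
10 [ 1.87  0.   -2.89] [-17.5  -0.1  -9.3]
```

The grip on the middle cap is good: width 25.3 mm, 26 N. But turning the tool with the cap from a 35° pre-tilt would end with the gripper body at the leg's cross rod. I'll regrasp from about 57° so the tool finishes near vertical.

Request:
{"method": "play_rows", "body": {"increments": [0,0,0,0,0,0,0,0,0,0,0,0,0,0,0,0,0,0,0,0,0,0,0,-20,0,0,0,0,0,0,-30,0,0,0,0,0,0,-15,0,0,0,0,0,0,0,0,7.3,0,0,0,0,0,0,7.3,0,0,0,0,0,0,7.4,0,0,0,0,0,0,0,0,0,0,0,0,0,0,0,0,0]}}

```text
schema error: expected a multiple of 7 numbers
```

```bash
python3 st.py; python3 pl.py 113.7 40 57
```

```text
16.8 board TCP [ -0.3 108.4  36.6] J [-0.37  0.34  2.04  0.62  1.12 -0.8 ] F(board) [-3.79 -3.14  0.79] w 25.3 gf 26.3
tool z in board [-0.002  0.573 -0.819] tool y [ 1.     0.003 -0.001]
  shift mm [6.3 0.3 0.2]  turn deg [-0.2 22.   0.1]
```

Request:
{"method": "play_rows", "body": {"increments": [0,0,0,0,0,0,0,0,0,0,0,0,0,0,0,0,0,0,0,0,0,0,0,-20,0,0,0,0,0,0,-30,0,0,0,0,0,0,-15,0,0,0,0,0,0,0,0,7.3,0,0,0,0,0,0,7.3,0,0,0,0,0,0,7.4,0,0,0,0,0,0,0,0,0,0,0,0,0,0,0,0]}}

```text
clock: 18.18
position: [0.5224, -0.0144, 0.0897]
ee_rot: [-0.346, 0.604, 0.639, 0.327]
wrist_force: [-0.1, 0.2, 1.0]
width: 0.0429
grasp_force: 0.0
```

```bash
python3 st.py; python3 pl.py 113.7 40 57
```

```text
18.18 board TCP [ 0.7 71.5 89.7] J [-0.56  0.49  1.92  0.76  1.48 -0.99] F(board) [-0.07  0.19  1.  ] w 42.9 gf 0.0
tool z in board [-0.002  0.838 -0.546] tool y [1.    0.002 0.   ]
  shift mm [-18.6  -0.6  62.5]  turn deg [-0.1  0.1  0.1]
```

Request:
{"method": "play_rows", "body": {"increments": [-10,0,0,0,0,0,0,-8.6,-0.5,10,0,0,0,0,0,0,25,0,0,0,0,0,0,18,0,0,0,0,0,0,9.5,0,0,0,0,0,0,0,0,0,0,0,0,0,0,0,0,0,-1,0,0,0,0,0,0,-1,0,0,0,0,0,0,-1,0,0,0,0,0,0,-1,0,0,0,0,0,0,-1], "grip_force": 20}}

```text
clock: 19.55
position: [0.5191, 0.0277, 0.0398]
ee_rot: [-0.347, 0.604, 0.639, 0.328]
wrist_force: [-3.6, -3.1, 1.4]
width: 0.0257
grasp_force: 24.4
```

```bash
python3 st.py; python3 - <<'E'
from h import *
from cell import r
o=r.get_obs();H=tw([tb(o['position'])[0],.128,.039])
Rc=rot(o['ee_rot']).as_matrix();v=Rc.T@(o['position']-H)
for s in (5,6):
    S=R.from_euler('y',-s,degrees=True).as_matrix()
    print(s,((S@v-v)*1000).round(2),(v*1000).round(1))
E
```

```text
19.55 board TCP [ -0.3 113.7  39.8] J [-0.5   0.55  1.97  0.81  1.39 -1.04] F(board) [-3.8  -2.95  1.42] w 25.7 gf 24.4
tool z in board [-0.002  0.838 -0.545] tool y [ 1.     0.002 -0.   ]
5 [ 1.11 -0.   -0.57] [ -7.1  -0.  -12.4]
6 [ 1.34  0.   -0.68] [ -7.1  -0.  -12.4]
```

Request:
{"method": "play_rows", "body": {"increments": [1.1,0,-0.6,0,-5,0,-1,1.1,0,-0.6,0,-5,0,-1,1.1,0,-0.6,0,-5,0,-1,1.1,0,-0.6,0,-5,0,-1,1.1,0,-0.6,0,-5,0,-1,1.1,0,-0.5,0,-5,0,-1,0,0,0,0,0,0,-1]}}

```text
clock: 20.42
position: [0.5189, 0.0311, 0.0474]
ee_rot: [-0.169, 0.667, 0.708, 0.16]
wrist_force: [-3.1, -1.3, -0.2]
width: 0.0256
grasp_force: 24.1
```

```bash
python3 st.py;  python3 - <<'E'
from h import *
from cell import r
o=r.get_obs();H=tw([tb(o['position'])[0],.128,.039])
Rc=rot(o['ee_rot']).as_matrix();print(Rc.T@(o['position']-H)*1000)
E
```

```text
20.43 board TCP [ -0.4 117.1  47.4] J [-0.28  0.26  2.07  0.52  1.04 -0.66] F(board) [-3.13 -1.11 -0.2 ] w 25.6 gf 24.1
tool z in board [-0.001  0.453 -0.891] tool y [1.    0.005 0.001]
[ -5.89067604  -0.04260523 -12.47414513]
```

```bash
python3 - <<'E'
from h import *
from cell import r
o=r.get_obs();ci=r.camera_info("wrist")
v=rot(o['ee_rot']).as_matrix().T@(ci['eye']-o['position'])*1000;print('cam in tool',v)
for rt in (60,66,70,74):
    a=np.deg2rad(57-rt); M=np.array([[np.cos(a),np.sin(a)],[np.sin(a),-np.cos(a)]]) # cols: tool x, z in (y,z)
    t=np.array([128,39.])+M@np.array([-6,-12.5])
    print(rt,t.round(1),'rod(tool x,z)',(M.T@(np.array([208,142])-t)).round(),'bar',(M.T@(np.array([228.6,229.6])-t)).round(),'hinge rod',(M.T@(np.array([190,64])-t)).round())
E
```

```text
cam in tool [  72.46055004    0.56522865 -143.67149925]
60 [122.7  51.8] rod(tool x,z) [ 80. -95.] bar [  96. -183.] hinge rod [ 67. -16.]
66 [124.   52.3] rod(tool x,z) [  69. -102.] bar [  76. -191.] hinge rod [ 63. -22.]
70 [125.   52.5] rod(tool x,z) [  61. -106.] bar [  61. -196.] hinge rod [ 61. -26.]
74 [125.9  52.7] rod(tool x,z) [  52. -109.] bar [  46. -199.] hinge rod [ 58. -30.]
```

Request:
{"method": "play_rows", "body": {"increments": [1.1,0,-0.5,0,-5,0,-1,1.1,0,-0.5,0,-5,0,-1,1.1,0,-0.5,0,-5,0,-1,1.1,0,-0.5,0,-5,0,-1,1.1,0,-0.5,0,-5,0,-1,1.1,0,-0.5,0,-5,0,-1,1.1,0,-0.5,0,-5,0,-1,0,0,0,0,0,0,-1]}}

```text
clock: 21.42
position: [0.5185, 0.0383, 0.0513]
ee_rot: [0.049, 0.685, 0.726, -0.048]
wrist_force: [-2.7, 1.4, 2.8]
width: 0.0258
grasp_force: 24.1
```

```bash
python3 st.py; python3 - <<'E'
import cv2
from cell import r
p,d=r.capture("wrist");cv2.imwrite("pics/w4.png",p[:,:,::-1])
p,d=r.capture("side");cv2.imwrite("pics/s4.png",cv2.resize(p[110:330,230:450],None,fx=2.7,fy=2.7,interpolation=cv2.INTER_CUBIC)[:,:,::-1])
E
```

```text
21.43 board TCP [ -0.4 124.3  51.3] J [ 0.12  0.17  2.09 -0.18  0.9   0.17] F(board) [-2.62  1.56  2.76] w 25.8 gf 24.1
tool z in board [-0.001 -0.137 -0.991] tool y [ 1.     0.004 -0.002]
```

View pics/w4.png

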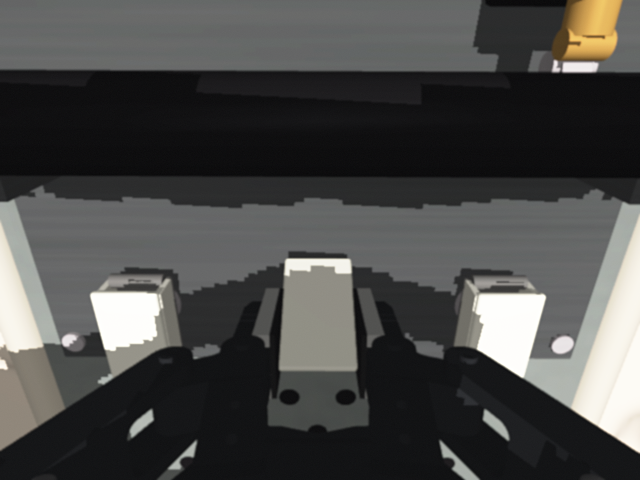

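View pics/s4.png

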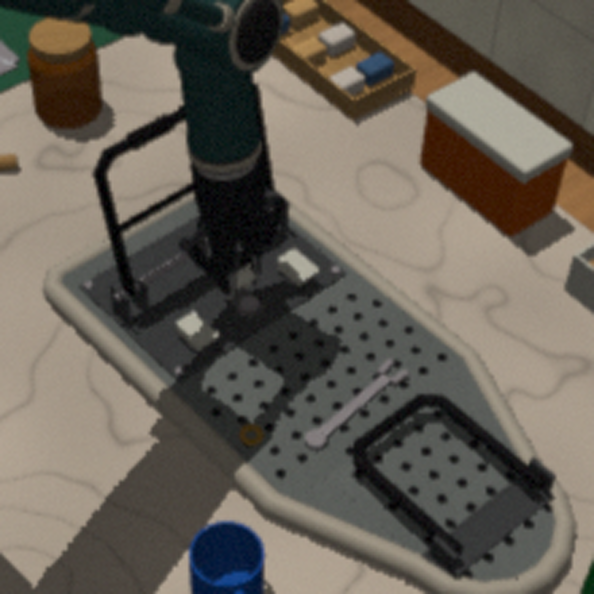

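The wrist view shows the middle cap standing between the pads at (318,315) and the neighbouring caps shut at (135,320) and (505,320). The side crop shows the leg still out, with the spanner and washer unmoved. The tool has turned 65° (1.13 rad), so I'll add a bit of margin and measure the cap face.

Request:
{"method": "play_rows", "body": {"increments": [0.6,0,-0.3,0,-2.5,0,-1,0.6,0,-0.3,0,-2.5,0,-1,0,0,0,0,0,0,-1,0,0,0,0,0,0,-1]}}

```text
clock: 22.02
position: [0.5185, 0.0386, 0.0518]
ee_rot: [0.081, 0.683, 0.722, -0.077]
wrist_force: [-3.4, 5.1, 1.9]
width: 0.0255
grasp_force: 24.3
```

```bash
python3 st.py; python3 - <<'E'
from h import *
from cell import r
ci=r.camera_info("wrist");p,d=r.capture("wrist");Q=tb(cloud(d,ci))*1000
k=np.zeros(d.shape,bool);k[280:355,295:342]=1;k&=(d>0)
q=Q[k];c=q.mean(0);n=np.linalg.svd(q-c,full_matrices=False)[2][2];n*=np.sign(n[1])
print('cap face ctr',c.round(1),'normal',n.round(3),'open rad',np.arctan2(n[1],n[2]))
for s in (slice(95,165),slice(475,545)):
    k=np.zeros(d.shape,bool);k[290:340,s]=1;k&=(p.min(-1)>120)&(d>0);q=Q[k];print('other cap top',len(q),np.percentile(q[:,2],[10,50,90]).round(1))
p,d=r.capture("scene");Q=tb(cloud(d,r.camera_info("scene")))*1000
k=(d>0)&(p.max(-1)<50)&(abs(Q[...,0])<95)&(abs(Q[...,0])>45)&(Q[...,2]>222)&(Q[...,2]<245)&(Q[...,1]>190)&(Q[...,1]<260);print('bar',k.sum(),np.median(Q[k],0).round(1))
E
```

```text
22.02 board TCP [ -0.4 124.6  51.8] J [ 0.17  0.18  2.08 -0.28  0.92  0.29] F(board) [-3.09  5.27  1.92] w 25.5 gf 24.3
tool z in board [-0.001 -0.221 -0.975] tool y [ 1.     0.    -0.001]
cap face ctr [  0.3 131.9  66.2] normal [-0.003  0.93   0.367] open rad 1.1949862114986063
other cap top 3011 [50.7 51.4 52.1]
other cap top 3092 [50.6 51.5 52.2]
bar 56 [ 60.6 224.3 234.8]
```

The cap measures about 1.2 rad open and held. The other two caps are shut at 51.5 mm and the leg is at its stop, so I'm handing in.

```bash
python3 -c "
from cell import r
print(r.get_obs()['qd'].round(4)); print(r.close_job())"
```

```text
[-0.0009 -0.0009 -0.0005  0.0007 -0.0003 -0.0003]
the job is handed in; nothing more can be done
None
```

Job handed in at about 22 s (no verdict came back): the leg is locked in its end detent, the loose bolt is the middle one, and its cap is held about 1.2 rad open in the fingers with the other two caps shut.

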